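# File the sloping end of a clamped bar on forward strokes only

## Robot

A 6-joint arm with a two-finger parallel gripper is mounted at the origin on a cart in front of the work surface, level with it; the furniture and walls round the work are solid. World frame = base frame: x ahead of the robot, y to its left, z up, the work surface at z = 0. Lengths are in m, angles in degrees, forces in N, time in s.
With the tool pointing down it reaches from about 0.4 to 0.825 m from the base axis. Payload 7 kg.
Tool frame: the origin (TCP) lies at the very end of the fingers, on their centre line; the grasp point (between the pads) lies 19 mm behind it (grasp_offset is the x of the grasp point in the tool frame, in m); x points along the fingers, y is the direction in which the jaws open and shut, and the axes are right-handed (so a half turn about x gives the same grasp; the last joint's range is limited). The gripper opens to 88 mm and grips with 3 to 60 N. Pads are 19 mm wide; open, the fingers measure 130 mm over their backs; the gripper's body (78 mm by 193 mm) begins 47 mm behind the grasp point.
Start: joints at [-59.582, 20.546, 0.682, 0, -70.136, -16.507], TCP at [0.162, -0.655, 0.227] pointing down, gripper open.
Joint ranges: [-176.03, 176.03], [-82.01, 121.73], [-58.28, 71.71], [-173.87, 95.51], [-174.79, -0.11], [-173.66, 173.66]. Speed limits (degrees/s): [136.94, 136.94, 172.46, 180, 180, 180].

## Interface

Orientations are given as [roll, pitch, yaw] about the fixed x, y, z axes, in that order (R = Rz(yaw) Ry(pitch) Rx(roll)).
In Python, from plant import get_obs, snapshot, close_job, grasp_offset gives the robot as it stands.
- The arm moves only by the tool carry_out, never from a script. Its argument "series" is a list that holds one entry, the list of rows, each a list of 6 numbers: the shift along the tool's x, y, z in mm, then the turn, a rotation vector about the tool's x, y, z in degrees. A call has 1 to 10 rows; each row is the pose to reach, as a shift and turn from the pose commanded when the call began, along the tool's axes at that moment; what a row does not reach only later rows make up. A row lasts 1/8 s, in which the tool goes at most 62.5 mm and 10.7 degrees, less where a joint would pass 70% of its speed; a pose out of reach is approached as far as the arm can. A call with a gripper value outside its range is refused whole. "hand" is the gripper's target within -1 to 1 (shut at 1, half-way at 0, fully open at -1), set as the call begins (left out, the last holds). The fingers move at their own pace and stop on an object; the grip force is fixed at half the most. Time passes only in rows, so rows that repeat a pose let the fingers close. It gives the time, the measured TCP pose, the force and the opening at its end, in the units of the state.
- get_obs(): the state, without advancing time (a new reading comes with each control period).
- snapshot(name): name is "scene" or "top" or "wrist"; returns a dict with "color" (480x640x3 uint8, red, green, blue), "fx", "fy", "cx", "cy" (pixels), "dist_coeffs" ([k1, k2, p1, p2, k3] as OpenCV has them; the pictures are not rectified), "eye" and "attitude" of the camera in the world. Camera axes: x right, y down, z forward; pixel columns grow to the right and rows downward; lengths in m; the calibration is good to about 2 mm. A picture is of the moment at which its call begins. There is no depth.
- close_job(): hands the job in, once; it reports no verdict.
The state is a dict: "clock": time; "joint_pos": joint angles; "qvel": joint speeds; "tau": joint torques, N m; "tool_pos": TCP position; "orientation": TCP orientation; "force": force on the tool from outside, world axes, zero at the start; "moment": the same for the moment, N m; "opening": finger opening in m.
Only numpy, scipy, OpenCV 4.12 (cv2) and the standard library are available. Lean on these libraries where they do the work, as an engineer would, in place of code of your own. Each camera call takes 0.05 s, during which the arm holds its last target.

## Task

Push the sled with the clamped flat bar fully home against its stop, then take the file by its upright grip and dress the bar's sloping sawn end: two long forward strokes towards the stop, file pressed flat on the slope with its nose leading, each starting on the front part of the file and ending on its rear part. Lift the file clear for the return between the strokes and never press or drag it on the bar while the sled is off its stop, so the bar stays home. Then lay the file back in its wooden rest as it lay, leave the sled home, and leave the other things where they are.

Things in the scene. Friction and masses are not known exactly. Their poses are not given: they have to be found in the camera images.
- filing_block: Dark steel base 172 x 100 x 18 mm fixed to the bench, with two guide rails along its x. Origin on the bench, under the bar when the sled is home. Its x points forward (stroke direction, towards the stop), z up. The stop is an aluminium block across the front, x = +30 to +52 mm, 59 mm high; a low rear bar lies at x = -104 to -92 mm, 32 mm high.
- work_sled (a joint): Position of the sled that slides along the filing block's x, in m: 0 = fully back, 0.040 = home against the stop. Stays where it is left; 1.2 N friction moves it, so a file pressed on the bar drags it along.
- push_face (a point): Centre of the upright rear face of the sled's grey jaws, 56 mm above the bench; face 80 mm wide (y), from 38 to 76 mm above the bench, normal to the block's x; two screw heads stand 6 mm out of it at y = +-30 mm. The sled's 10 mm thick foot sticks out 9 mm behind this face, its top 38 mm above the bench. Axes as the filing block. Bar end is 21 mm ahead of it.
- bar_end (a point): Centre of the sawn end face of the steel flat bar (44 mm wide, 6 mm thick) that leans 35 degrees to the right (towards the block's -y) in the sled's jaws; about 115 mm above the bench. x: forward stroke direction, across the bar's 6 mm thickness; y: up along the 44 mm sloping edge; z: outward normal of the end face, 35 degrees from vertical.
- file_grip (a point): Grip point on the loose file, centre of the part of its upright black grip that fingers take: grip 76 mm long (x), 16 mm wide (y), standing from 19 to 61 mm above the file's underside; this point is 44 mm above the underside. x points to the file's nose, z up away from the file face. Whole tool 0.2 kg; aluminium holder 140 x 24 mm, 8 mm thick, under the grip (11 to 19 mm above the underside).
- file_sole (a point): Centre of the underside (working face) of the file, which is 26 mm wide and 5 mm thick and reaches from 78 mm behind to 79 mm ahead of this point (last 18 mm narrowed to 20 mm). Axes as file_grip; on the file proper, so it moves with the spring travel. The working face is laid on the bar end with its z along bar_end's z.
- file_nose (a point): Front end of the file, 79 mm ahead of file_sole, 2.5 mm above the underside.
- file_blade (a joint): Spring travel of the file into its holder, in m: 0 = not pressed, 0.006 = bottomed. Starts to move at 3 N, 1 N more per mm. 0.002 to 0.004 is a good working pressure; over 0.001 counts as pressed.
- file_rest: Wooden cradle fixed to the bench, 190 x 60 mm. Floor 16 mm above the bench (origin on the bench, under its centre), x along its length; side lips 37 mm apart and 8 mm high, end lips 172 mm apart and 6 mm high. The file lies in it, nose to +x.
- calipers: Bystander: digital caliper lying flat, 71 x 165 x 15 mm. Origin centre of underside.
- spacer_block: Bystander: aluminium block 30 x 45 x 20 mm. Origin centre of underside.
- sanding_block: Bystander: cork block 45 x 70 x 28 mm. Origin centre of underside.
- spare_cap_0: Bystander: black capacitor can, 26 mm across, 35 mm high. Origin centre of underside.
Mind the look-alikes: they are no part of the job. Leave any orange look-alike of the filing_block alone.

How it is judged:
By the outcome, as a careful person would: the job done as asked, in the order asked, and still so for the second after the job is handed in, with the robot touching nothing.
It also fails if it takes over 62 s, if anything falls off the work surface, if the arm or the gripper's body presses on something with over 40 N, if the wrist force passes 120 N, or if a joint passes its speed limit or range.

## Working session

There is one attempt and no reset: what is moved stays moved. The work goes in short steps, Python scripts to look and compute and a tool call to move; the robot and the scene stay as the last step left them, time stands still between calls to the robot, and variables do not carry over. Pictures are saved under pics/ and viewed, and the job is handed in when it is done.

Besides the shell and the picture viewer there is one more tool, called after ">>>" as name(argument=value, ...) on one line, values as JSON. carry_out: Moves the arm, as the interface text tells. Its arguments: {"type":"object","properties":{"series":{"type":"array","items":{"type":"array","items":{"type":"array","items":{"type":"number"}}}},"hand":{"type":"number"}},"required":["series"]}

```bash
ls; mkdir -p pics; python3 - <<'E'
from plant import *
import cv2
print(get_obs(),grasp_offset)
for n in ["scene","top","wrist"]:
    s=snapshot(n); cv2.imwrite(f"pics/{n}0.png",s["color"][:,:,::-1]); print(n,{k:v for k,v in s.items() if k!="color"})
E
```

```text
pics
{'clock': 0.0, 'joint_pos': array([-5.95800042e+01,  2.05884123e+01,  6.31247098e-01, -2.25092889e-02,
       -7.01369848e+01, -1.65074448e+01]), 'qvel': array([-0.02052846,  0.00380052, -0.01107533,  0.04096235,  0.00542172,
       -0.04046927]), 'tau': array([ 1.03608563e-03, -5.82722104e+01,  2.93054903e+01,  6.99698836e+00,
        7.00484510e-03, -2.01254147e-04]), 'tool_pos': array([ 0.16215422, -0.6546892 ,  0.22563012]), 'orientation': array([ 93.84240788,  89.90350063, 107.74729341]), 'force': array([ 0.46355627,  0.35024882, -0.32867319]), 'moment': array([-0.06217965,  0.02638467,  0.02810471]), 'opening': 0.08753374354215566} -0.0188
scene {'fx': 623.7703662064592, 'fy': 623.7703662064592, 'cx': 321.1562126031639, 'cy': 237.21253517875186, 'dist_coeffs': array([-0.21196218,  0.        ,  0.        ,  0.        ,  0.        ]), 'eye': array([-0.32108123,  0.45796663,  0.89644115]), 'attitude': array([-128.56790749,    0.17735988, -115.25300712])}
top {'fx': 616.2714012054497, 'fy': 616.2714012054497, 'cx': 310.45331333323367, 'cy': 236.916815210539, 'dist_coeffs': array([-0.00052833,  0.        ,  0.        ,  0.        ,  0.        ]), 'eye': array([0.33397029, 0.00158428, 1.42092251]), 'attitude': array([-1.67874637e+02,  1.08743449e-01, -9.08795352e+01])}
wrist {'fx': 379.6893567230879, 'fy': 379.6893567230879, 'cx': 320.840284387385, 'cy': 238.64451132874683, 'dist_coeffs': array([0.01417603, 0.        , 0.        , 0.        , 0.        ]), 'eye': array([ 0.08167826, -0.67469963,  0.38393896]), 'attitude': array([ 1.62208201e+02, -6.93129959e-02,  1.03877761e+02])}
```

View pics/scene0.png

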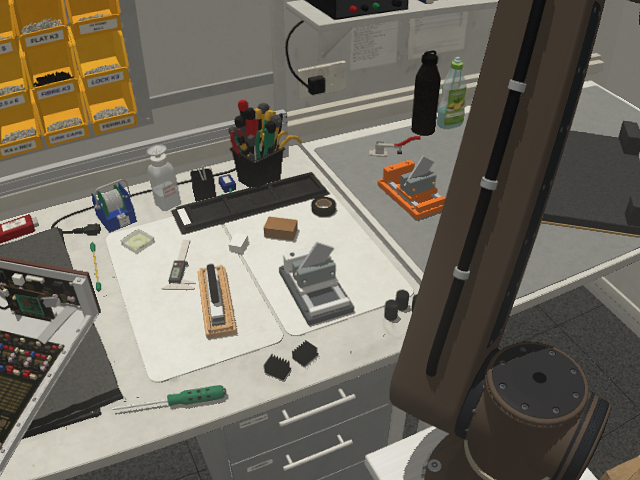

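View pics/top0.png

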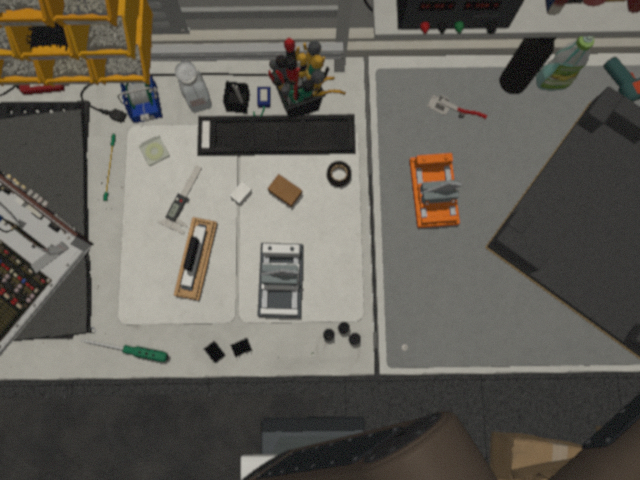

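View pics/wrist0.png

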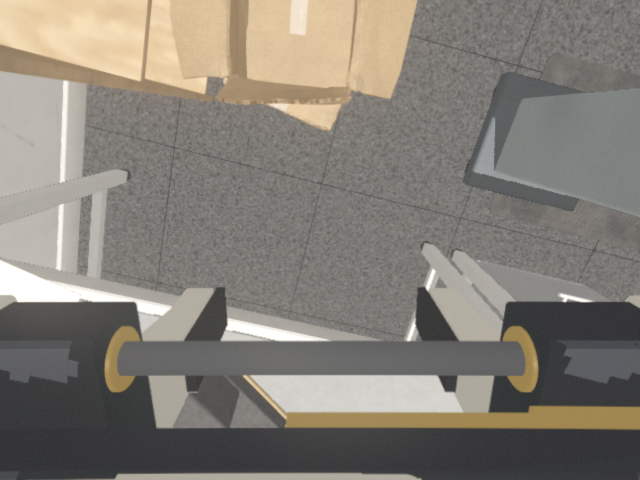

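The scene view shows the grey filing block at about (315,285) and the file rest at about (215,300). In the top view they are at about (280,280) and (195,258). The orange look-alike is well away to the right. I'll enlarge these areas.

```bash
cat > h.py <<'E'
import numpy as np, cv2
from scipy.spatial.transform import Rotation as Ro
from plant import *
def Rm(a): return Ro.from_euler('xyz',a,degrees=True).as_matrix()
def K(s): return np.array([[s['fx'],0,s['cx']],[0,s['fy'],s['cy']],[0,0,1.]])
def proj(s,P):
    R=Rm(s['attitude']); P=np.atleast_2d(P).astype(float)
    rv=cv2.Rodrigues(R.T)[0]; t=-R.T@s['eye']
    return cv2.projectPoints(P,rv,t,K(s),s['dist_coeffs'])[0][:,0]
def ray(s,uv):
    u=cv2.undistortPointsIter(np.array([[uv]],float),K(s),s['dist_coeffs'],None,None,(3,50,1e-9))[0,0]
    return s['eye'],Rm(s['attitude'])@np.array([u[0],u[1],1])
def onz(s,uv,z):
    e,d=ray(s,uv); return e+d*(z-e[2])/d[2]
def crop(name,s,x0,y0,x1,y1,k,pts=None):
    im=s['color'][:,:,::-1].copy()
    c=cv2.resize(im[y0:y1,x0:x1],None,fx=k,fy=k,interpolation=cv2.INTER_CUBIC)
    if pts is not None:
        for p in pts: cv2.circle(c,(int((p[0]-x0+.5)*k),int((p[1]-y0+.5)*k)),3,(0,0,255),1)
    cv2.imwrite(f'pics/{name}.png',c)
E
python3 - <<'E'
from h import *
s=snapshot('scene');t=snapshot('top')
crop('c1',s,185,230,365,350,4.4); crop('c2',t,160,210,320,330,5)
E
```

```text
(no output)
```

View pics/c1.png

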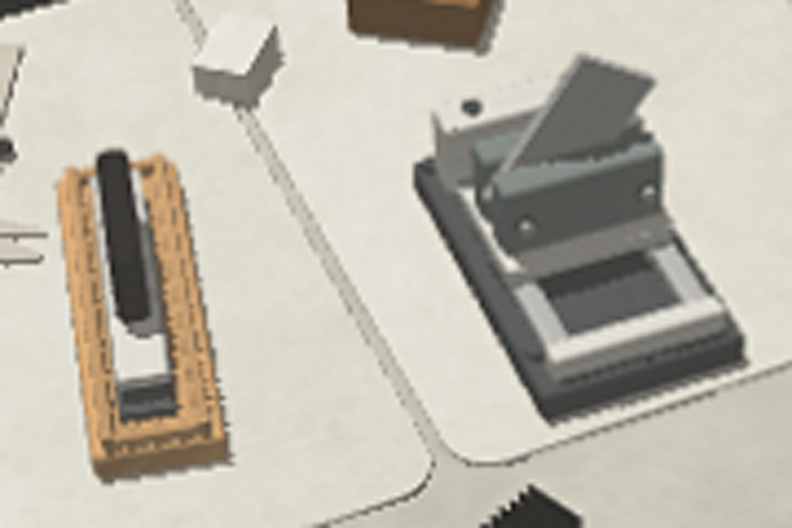

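View pics/c2.png

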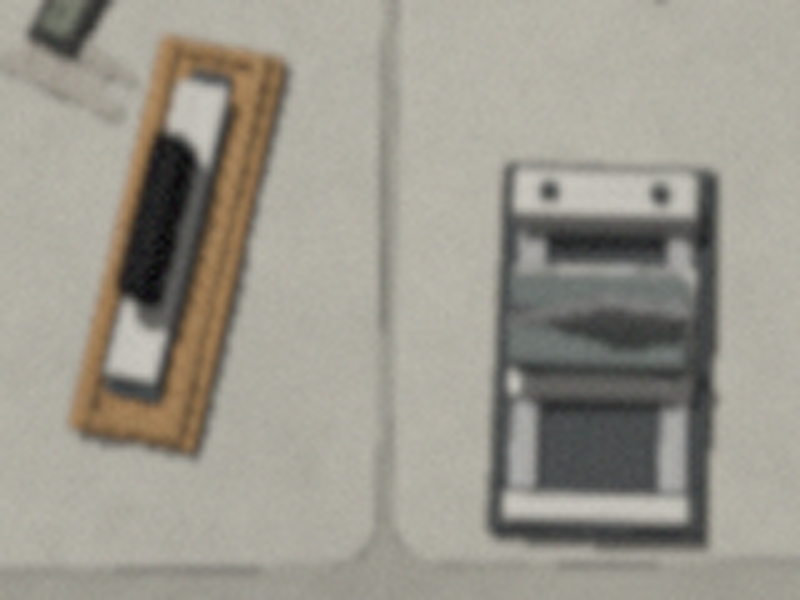

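```bash
python3 - <<'E'
from h import *
t=snapshot('top');s=snapshot('scene')
c2=lambda p:(p[0]/5+160-.5+.1,p[1]/5+210-.4)
c1=lambda p:(p[0]/4.4+185-.4,p[1]/4.4+230-.4)
for n,p,z in [('base FL',(508,163),.018),('FR',(716,172),.018),('RR',(706,545),.018),('RL',(490,537),.018),('stop FL',(513,167),.059),('stop FR',(699,173),.059),('stop RL',(512,217),.059),('stop RR',(698,223),.059),('rb FL',(504,488),.032),('rb RL',(503,521),.032),('rb RR',(689,526),.032),('rb FR',(689,494),.032)]:
    print(n,onz(t,c2(p),z).round(4))
for n,p,z in [('rest FL',(165,35),.024),('FR',(287,62),.022),('RR',(196,455),.022),('RL',(72,430),.022),('grip F',(180,133),.077),('grip R',(150,303),.077)]:
    print(n,onz(t,c2(p),z).round(4))
print('scene')
for n,p,z in [('base L R',(420,170),.018),('RL',(553,415),.018),('RR',(743,352),.018),('rb RL',(553,370),.032),('rb RR',(725,312),.032),('stopRL',(440,127),.059),('barTL',(583,57),.13)]:
    print(n,onz(s,c1(p),z).round(4))
for n,p,z in [('rest FL',(60,180),.022),('FR',(172,152),.022),('RR',(228,450),.022),('RL',(95,470),.022),('grip F',(113,150),.077),('grip R',(135,318),.077)]:
    print(n,onz(s,c1(p),z).round(4))
E
```

```text
base FL [0.6246 0.1143 0.018 ]
FR [0.6188 0.0177 0.018 ]
RR [0.4466 0.0244 0.018 ]
RL [0.4517 0.1222 0.018 ]
stop FL [0.6143 0.1087 0.059 ]
stop FR [0.6102 0.0249 0.059 ]
stop RL [0.5913 0.1092 0.059 ]
stop RR [0.5873 0.0256 0.059 ]
rb FL [0.4724 0.1148 0.032 ]
rb RL [0.4576 0.1152 0.032 ]
rb RR [0.4541 0.0317 0.032 ]
rb FR [0.4684 0.0315 0.032 ]
rest FL [0.687  0.2741 0.024 ]
FR [0.6736 0.2172 0.022 ]
RR [0.4905 0.2556 0.022 ]
RL [0.5028 0.3123 0.022 ]
grip F [0.6284 0.256  0.077 ]
grip R [0.5518 0.2674 0.077 ]
scene
base L R [0.6183 0.1147 0.018 ]
RL [0.4427 0.1239 0.018 ]
RR [0.4413 0.0307 0.018 ]
rb RL [0.4552 0.118  0.032 ]
rb RR [0.4551 0.0331 0.032 ]
stopRL [0.5987 0.1106 0.059 ]
barTL [0.5376 0.0643 0.13  ]
rest FL [0.6816 0.2771 0.022 ]
FR [0.678 0.221 0.022]
RR [0.4798 0.2616 0.022 ]
RL [0.4928 0.3181 0.022 ]
grip F [0.6282 0.2602 0.077 ]
grip R [0.5187 0.2848 0.077 ]
```

```bash
python3 - <<'E'
from h import *
o=get_obs(); R=Rm(o['orientation']); print(R.round(3)); 
s=snapshot('wrist'); print(R.T@(s['eye']-o['tool_pos']), (R.T@Rm(s['attitude'])).round(3))
t=snapshot('top'); print([onz(t,p,0).round(3) for p in [(490,245),(610,90),(344,326),(150,352)]])
E
```

```text
[[-0.    -0.24   0.971]
 [ 0.     0.971  0.24 ]
 [-1.     0.    -0.   ]]
[-0.15820865  0.00024852 -0.08292442] [[ 0.    -0.306  0.952]
 [ 1.    -0.    -0.   ]
 [ 0.     0.952  0.306]]
[array([ 0.613, -0.422,  0.   ]), array([ 1.001, -0.75 ,  0.   ]), array([ 0.43 , -0.074,  0.   ]), array([0.378, 0.368, 0.   ])]
```

>>> carry_out(series=[[[-60,0,0,0,0,0],[-70,35,30,1,0,0],[-70,695,606,16.3,0,0],[-70,695,606,16.3,0,0],[-70,695,606,16.3,0,0],[-70,695,606,16.3,0,0],[-70,695,606,16.3,0,0],[-70,695,606,16.3,0,0],[-70,695,606,16.3,0,0],[-70,695,606,16.3,0,0]]])

```text
clock: 1.7
tool_pos: [0.4113, -0.1689, 0.2972]
orientation: [2.0, 89.9, -0.3]
force: [1.5, -0.8, -0.6]
opening: 0.0879
```

>>> carry_out(series=[[[0,320,150,0,0,0],[0,320,150,0,0,0],[0,320,150,0,0,0],[0,320,150,0,0,0],[0,320,150,0,0,0],[0,320,150,0,0,0],[0,320,150,0,0,0],[0,320,150,0,0,0]]])

```text
clock: 2.7
tool_pos: [0.5737, 0.1425, 0.2964]
orientation: [-143.4, 90.0, -145.7]
force: [-0.5, -0.9, 0.8]
opening: 0.0875
```

```bash
python3 - <<'E'
from h import *
o=get_obs(); print(o['tool_pos'],Rm(o['orientation']).round(3),o['joint_pos'])
s=snapshot('wrist'); cv2.imwrite('pics/w1.png',s['color'][:,:,::-1])
import pickle; pickle.dump(s,open('w1.pkl','wb'))
E
```

```text
[0.57372954 0.14247543 0.2963846 ] [[-0.001  0.041  0.999]
 [-0.     0.999 -0.041]
 [-1.    -0.    -0.001]] [ 3.28790706e+01  1.05833300e+01 -3.87420574e+00  9.04075450e-04
 -7.55787105e+01 -1.25249327e+02]
```

View pics/w1.png

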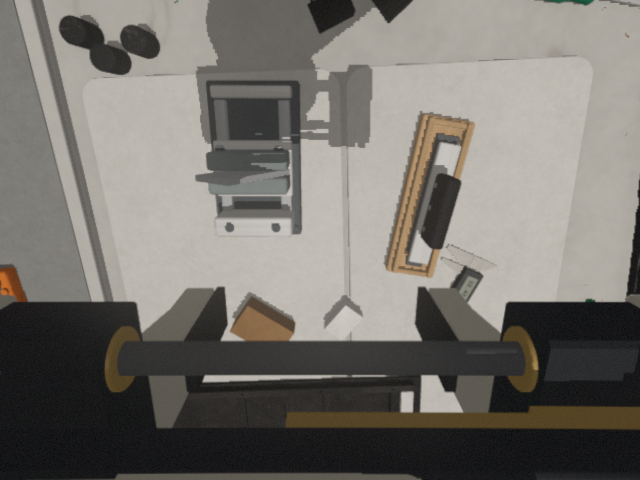

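```bash
python3 - <<'E'
from h import *
import pickle; s=pickle.load(open('w1.pkl','rb'))
crop('c3',s,190,70,310,250,3.3); crop('c4',s,370,100,500,290,3.1)
a=cv2.imread('pics/c3.png');b=cv2.imread('pics/c4.png');print(a.shape,b.shape)
h=max(a.shape[0],b.shape[0]);im=np.zeros((h,a.shape[1]+b.shape[1],3),np.uint8);im[:a.shape[0],:a.shape[1]]=a;im[:b.shape[0],a.shape[1]:]=b;cv2.imwrite('pics/c34.png',im)
E
```

```text
(594, 396, 3) (589, 403, 3)
```

View pics/c34.png

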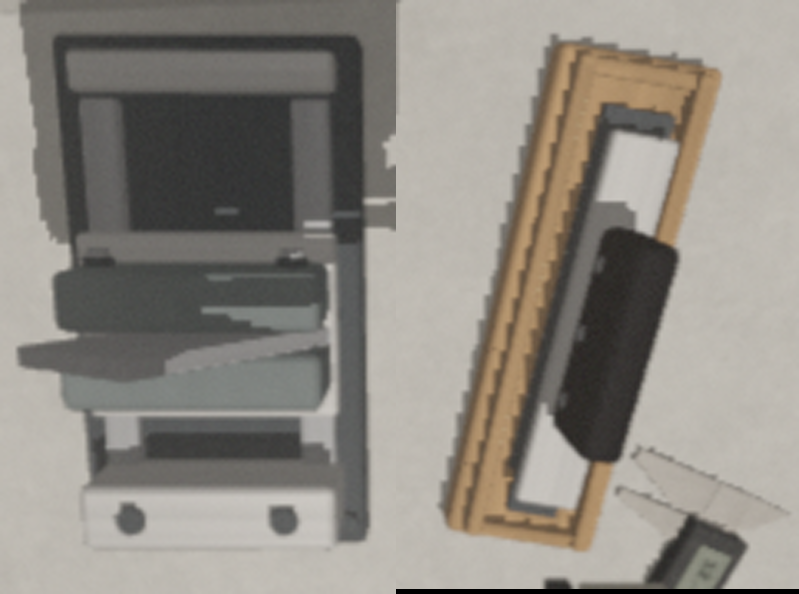

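```bash
cat > fit.py <<'E'
from h import *
import pickle
from scipy.optimize import least_squares
s=pickle.load(open('w1.pkl','rb')); t=snapshot('top'); sc=snapshot('scene')
pickle.dump((t,sc),open('ts.pkl','wb'))
W=lambda p:(p[0]/3.3+190-.35,p[1]/3.3+70-.35)
W4=lambda p:((p[0]-396)/3.1+370-.35,p[1]/3.1+100-.35)
c2=lambda p:(p[0]/5+160-.4,p[1]/5+210-.4)
c1=lambda p:(p[0]/4.4+185-.4,p[1]/4.4+230-.4)
H=.042
obs=[(s,W((68,50)),(-.104,-H,.032)),(s,W((337,50)),(-.104,H,.032)),
(s,W((83,487)),(.030,-H,.059)),(s,W((338,487)),(.030,H,.059)),(s,W((85,547)),(.052,-H,.059)),(s,W((337,547)),(.052,H,.059)),
(t,c2((504,488)),(-.092,H,.032)),(t,c2((503,521)),(-.104,H,.032)),(t,c2((689,526)),(-.104,-H,.032)),(t,c2((689,494)),(-.092,-H,.032)),
(t,c2((513,167)),(.052,H,.059)),(t,c2((699,173)),(.052,-H,.059)),(t,c2((512,217)),(.03,H,.059)),(t,c2((698,223)),(.03,-H,.059)),
(sc,c1((553,370)),(-.104,H,.032)),(sc,c1((725,312)),(-.104,-H,.032))]
def f(p,per=False):
    c,n=np.cos(p[2]),np.sin(p[2]);r=[]
    for cam,uv,q in obs:
        P=(p[0]+c*q[0]-n*q[1],p[1]+n*q[0]+c*q[1],q[2])
        r.append(proj(cam,P)[0]-uv)
    return np.ravel(r)
for sel in [None,s,t]:
    o0=obs
    if sel is not None: obs=[o for o in o0 if o[0] is sel]
    r=least_squares(f,[.56,.07,-.04],loss='soft_l1');print(r.x[:2].round(4),np.degrees(r.x[2]).round(2)); print(r.fun.reshape(-1,2).round(1).tolist())
    obs=o0
# rest, half 95x30
print('rest')
b=obs=[(s,W4((557,42)),(-.095,-.03,None)),(s,W4((720,70)),(-.095,.03,None)),(s,W4((580,550)),(.095,.03,None)),(s,W4((447,527)),(.095,-.03,None)),
(t,c2((165,35)),(.095,.03,None)),(t,c2((287,62)),(.095,-.03,None)),(t,c2((196,455)),(-.095,-.03,None)),(t,c2((72,430)),(-.095,.03,None))]
for zz in (.020,.024):
  obs=[(a,u,(q[0],q[1],zz)) for a,u,q in b]
  for sel in [None,s,t]:
    o0=obs
    if sel is not None: obs=[o for o in o0 if o[0] is sel]
    r=least_squares(f,[.59,.265,-.2],loss='soft_l1');print(zz,r.x[:2].round(4),np.degrees(r.x[2]).round(2)); print(r.fun.reshape(-1,2).round(1).tolist())
    obs=o0
E
python3 fit.py
```

```text
[0.5602 0.0701] -2.61
[[-0.6, -0.6], [-0.6, -0.1], [-1.2, -0.4], [-0.2, -0.1], [-0.1, 1.0], [0.5, 1.3], [-0.7, 1.0], [-0.7, -0.3], [-0.5, -0.1], [-0.4, 0.9], [-0.4, 0.1], [-0.4, -0.0], [-0.7, -0.3], [-0.5, -0.4], [-0.1, -1.2], [0.3, 0.2]]
[0.5602 0.0705] -2.68
[[-0.1, -0.7], [-0.1, -0.1], [-0.9, -0.5], [0.1, -0.1], [0.1, 0.9], [0.8, 1.3]]
[0.5603 0.0689] -2.58
[[-0.1, 0.9], [-0.2, -0.3], [0.0, -0.2], [0.2, 0.8], [0.1, 0.0], [0.1, -0.1], [-0.2, -0.4], [-0.0, -0.5]]
rest
0.02 [0.5895 0.2647] -11.94
[[-0.2, -1.5], [0.9, -1.1], [1.7, 2.1], [-2.7, 2.1], [0.2, -0.3], [0.8, -0.9], [0.4, 0.2], [-0.4, 0.1]]
0.02 [0.5897 0.2641] -12.24
[[-0.3, -1.4], [0.7, -0.6], [0.8, 2.3], [-3.5, 2.1]]
0.02 [0.5891 0.2653] -11.78
[[-0.1, -0.1], [0.4, -0.8], [0.3, 0.3], [-0.6, 0.4]]
0.024 [0.589  0.2637] -11.89
[[-0.3, -2.0], [1.4, -1.5], [1.9, 3.1], [-2.9, 3.0], [0.3, -0.5], [0.9, -1.1], [0.5, 0.2], [-0.4, 0.2]]
0.024 [0.5895 0.263 ] -12.23
[[-0.4, -1.5], [1.1, -0.7], [0.7, 3.6], [-3.9, 3.3]]
0.024 [0.5884 0.2645] -11.77
[[-0.2, -0.2], [0.5, -0.9], [0.3, 0.5], [-0.7, 0.5]]
```

>>> carry_out(hand=1, series=[[[0,-73,-95,0,-10,0],[0,-73,-95,0,-20,0],[70,-73,-95,0,-28,0],[130,-73,-95,0,-28,0],[140,-73,-95,0,-28,0],[140,-73,-95,0,-28,0],[140,-73,-95,0,-28,0]]])

```text
clock: 3.72
tool_pos: [0.4899, 0.0745, 0.1816]
orientation: [0.1, 64.3, -2.3]
force: [0.3, -0.2, 0.1]
opening: 0.0234
```

```bash
python3 - <<'E'
from h import *
o=get_obs(); print(o['tool_pos'],Rm(o['orientation']).round(3),o['joint_pos'],o['opening'])
s=snapshot('wrist'); cv2.imwrite('pics/w2.png',s['color'][:,:,::-1])
import pickle; pickle.dump(s,open('w2.pkl','wb'))
E
```

```text
[0.48986176 0.07450934 0.18164998] [[ 0.433  0.042  0.9  ]
 [-0.017  0.999 -0.038]
 [-0.901  0.001  0.433]] [  39.80641196   -8.96291674  -58.24861415   40.16565776  -26.76257895
 -166.2881045 ] 0.023369491761745843
```

View pics/w2.png

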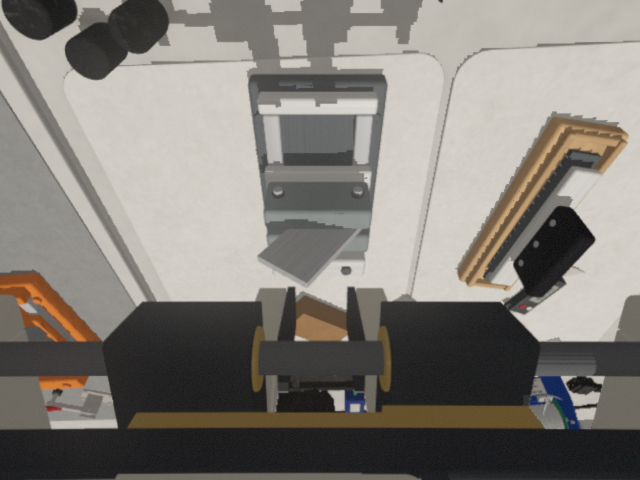

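The commanded 28° tilt ran into the J3 limit. I'll use about 14° instead, which still keeps the gripper body clear of the bar.

>>> carry_out(series=[[[0,-2,0,0,6,0],[25,-2,-15,0,11.7,0],[50,-2,-35,0,11.7,0],[50,-2,-35,0,11.7,0]]])

```text
clock: 4.28
tool_pos: [0.4785, 0.0726, 0.1196]
orientation: [-0.4, 76.2, -2.7]
force: [0.2, -0.5, 0.4]
opening: 0.0005
```

```bash
python3 - <<'E'
from h import *
o=get_obs(); print(o['clock'],o['tool_pos'],Rm(o['orientation']).round(3),o['joint_pos'],o['opening'])
E
```

```text
4.275 [0.47848688 0.07261463 0.11956661] [[ 0.238  0.041  0.97 ]
 [-0.011  0.999 -0.04 ]
 [-0.971 -0.002  0.238]] [  38.68348799    0.49186025  -48.7725067    17.51009525  -31.52121964
 -145.25477176] 0.0004534805469761594
```

>>> carry_out(series=[[[30,1,-6,0,0,0],[50,1,-11,0,0,0],[55,1,-12,0,0,0],[55,1,-12,0,0,0]]])

```text
clock: 4.78
tool_pos: [0.4824, 0.0749, 0.0659]
orientation: [0.3, 76.0, -2.0]
force: [0.1, 0.8, -0.7]
opening: 0.0004
```

```bash
python3 - <<'E'
from h import *
o=get_obs(); print(o['clock'],o['tool_pos'],Rm(o['orientation']).round(3),o['force'])
s=snapshot('scene');crop('s3',s,240,200,400,330,4.5)
s=snapshot('wrist'); cv2.imwrite('pics/w3.png',s['color'][:,:,::-1])
E
```

```text
4.775 [0.48237876 0.07492753 0.06588915] [[ 0.242  0.041  0.969]
 [-0.008  0.999 -0.04 ]
 [-0.97   0.001  0.242]] [ 0.11957228  0.78730938 -0.70053496]
```

View pics/s3.png

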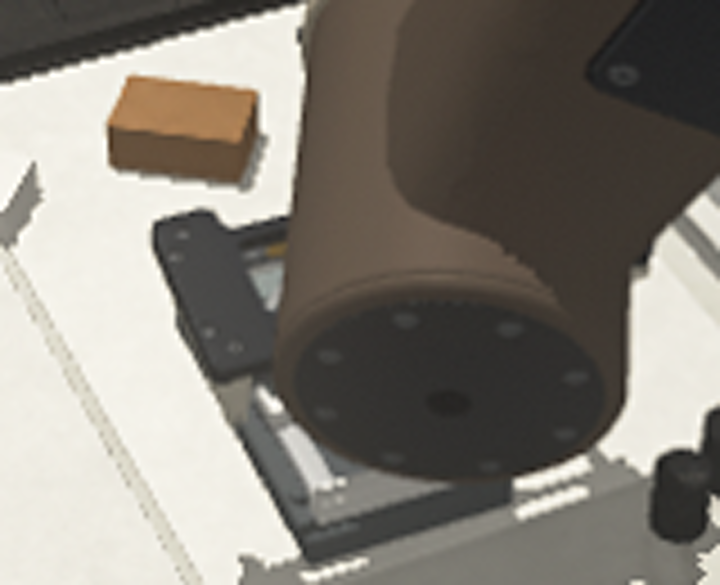

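View pics/w3.png

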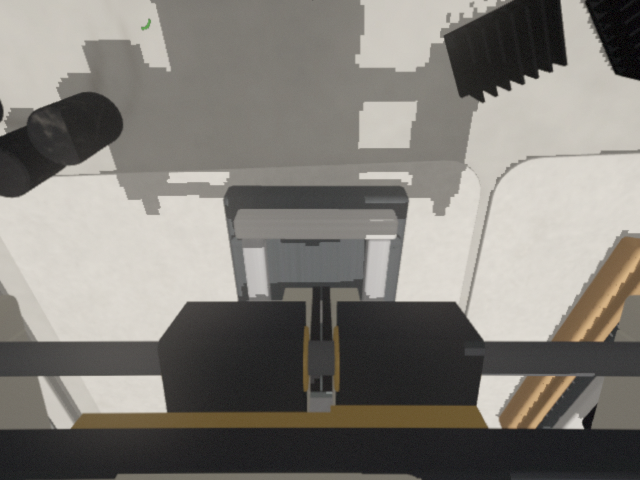

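>>> carry_out(series=[[[1.2,0,5,0,0,0],[2.4,0,10,0,0,0],[3.6,0,14.5,0,0,0],[4.8,0,19.5,0,0,0],[6,0,24,0,0,0],[7,0,28,0,0,0],[8,0,32,0,0,0],[9,0,36,0,0,0],[9.7,0,39,0,0,0],[10.2,0,41,0,0,0]]])

```text
clock: 6.12
tool_pos: [0.5241, 0.0731, 0.0647]
orientation: [0.3, 76.1, -2.1]
force: [-0.7, -0.7, -0.1]
opening: 0.0003
```

>>> carry_out(series=[[[0.3,0,1,0,0,0],[0.5,0,2,0,0,0],[0.7,0,3,0,0,0],[1,0,4,0,0,0]]])

```text
clock: 6.62
tool_pos: [0.5282, 0.073, 0.0648]
orientation: [0.3, 76.0, -2.0]
force: [-0.9, -1.7, -0.2]
opening: 0.0006
```

>>> carry_out(series=[[[0.3,0,1,0,0,0],[0.5,0,2,0,0,0],[0.6,0,2.5,0,0,0]]])

```text
clock: 7.0
tool_pos: [0.5301, 0.0727, 0.0647]
orientation: [0.3, 76.1, -2.1]
force: [-11.9, 4.3, 7.5]
opening: 0.0005
```

Contact at −12 N, at the predicted home position. Next I retreat, lift and untilt.

>>> carry_out(series=[[[-2.5,0,-10,0,0,0],[-5,0,-20,0,0,0],[-55,0,-8,0,5,0],[-105,0,5,0,14,0],[-150,0,17,0,14,0],[-150,0,17,0,14,0],[-150,0,17,0,14,0]]])

```text
clock: 7.88
tool_pos: [0.5106, 0.0733, 0.2143]
orientation: [92.4, 89.9, 90.0]
force: [-0.5, 0.7, -1.0]
opening: 0.0004
```

```bash
python3 - <<'E'
from h import *
o=get_obs(); print(o['clock'],o['tool_pos'],Rm(o['orientation']).round(3),o['joint_pos'])
E
```

```text
7.875 [0.51060003 0.07333054 0.21430231] [[ 0.     0.041  0.999]
 [ 0.002  0.999 -0.041]
 [-1.     0.002 -0.   ]] [ 2.99337731e+01  5.99476610e+00 -2.01778649e+01 -9.45184294e-02
 -6.37785331e+01 -1.22270151e+02]
```

>>> carry_out(hand=-1, series=[[[-16,20,7,-10,0,0],[-16,40,14,-20.5,0,0],[-16,60,21,-31,0,0],[-16,80,28,-41.5,0,0],[-16,100,36,-52,0,0],[-16,120,44,-62.5,0,0],[-16,140,51,-73,0,0],[-16,160,59,-83.5,0,0],[-16,180,66,-94,0,0],[-16,194,71,-104.5,0,0]]])

```text
clock: 9.12
tool_pos: [0.589, 0.2646, 0.2285]
orientation: [93.1, 89.8, -164.4]
force: [-0.4, 0.7, -0.2]
opening: 0.087
```

>>> carry_out(series=[[[0,0,0,-10.5,0,0],[0,0,0,-21,0,0],[0,0,0,-31.5,0,0],[0,0,0,-42,0,0],[0,0,0,-52.5,0,0],[0,0,0,-60,0,0],[0,0,0,-66,0,0],[0,0,0,-66,0,0],[0,0,0,-66,0,0]]])

```text
clock: 10.25
tool_pos: [0.5894, 0.2642, 0.2298]
orientation: [-1.0, 89.9, 167.0]
force: [0.3, -0.2, -1.0]
opening: 0.0876
```

```bash
python3 - <<'E'
from h import *
import pickle
o=get_obs(); print(o['clock'],o['tool_pos'],Rm(o['orientation']).round(3),o['joint_pos'])
s=snapshot('wrist'); cv2.imwrite('pics/w4.png',s['color'][:,:,::-1]); t=snapshot('top'); pickle.dump((s,t,o),open('w4.pkl','wb'))
E
```

```text
10.25 [0.58943797 0.26417073 0.22979795] [[-0.002 -0.207 -0.978]
 [ 0.    -0.978  0.207]
 [-1.    -0.     0.002]] [ 41.36362875  17.77655373  -2.88247342  -0.08847599 -69.4003464
  36.69721705]
```

View pics/w4.png

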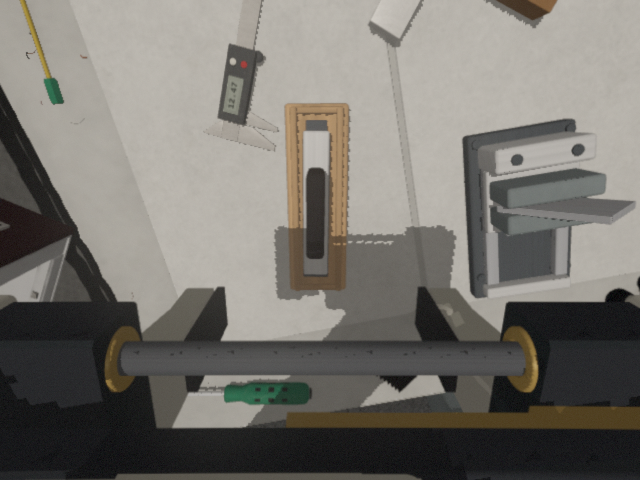

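The view shows the rest at about (317,195) and the file inside it, aligned with the tool. The sled jaws lie right against the stop at about (545,180). Zooming on both.

```bash
python3 - <<'E'
from h import *
import pickle
s,t,o=pickle.load(open('w4.pkl','rb'))
crop('c5',s,275,95,360,300,2.9)
crop('c6',s,450,110,640,310,2.9)
a=cv2.imread('pics/c5.png');b=cv2.imread('pics/c6.png')
im=np.zeros((595,a.shape[1]+b.shape[1],3),np.uint8);im[:a.shape[0],:a.shape[1]]=a;im[:b.shape[0],a.shape[1]:]=b;cv2.imwrite('pics/c56.png',im);print(a.shape,b.shape)
E
```

```text
(594, 246, 3) (580, 551, 3)
```

View pics/c56.png

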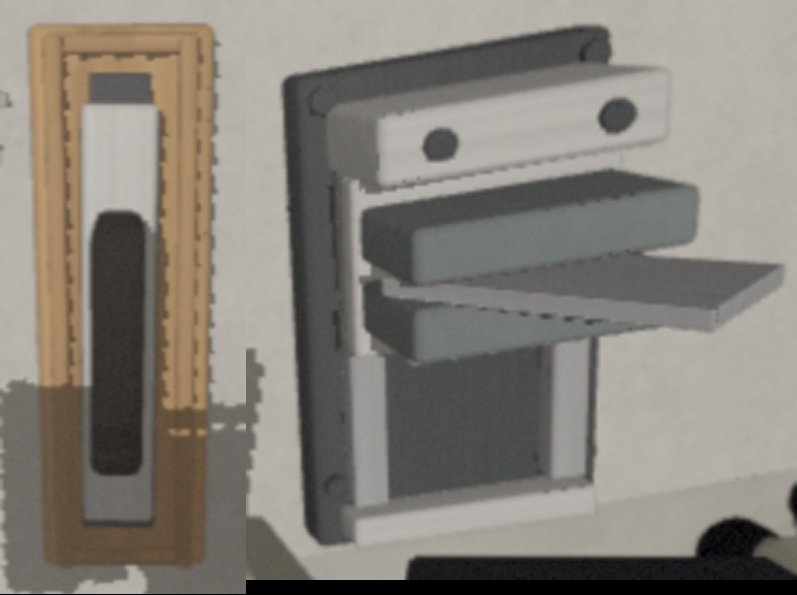

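```bash
cat > blk.py <<'E'
from h import *
B0=np.array([.5602,.0697,0]); BY=-2.6
RB=Rm([0,0,BY])
def b2w(q): return B0+RB@np.array(q,float)
a=np.radians(35); EY=np.array([0,np.cos(a),np.sin(a)]); EN=np.array([0,-np.sin(a),np.cos(a)])
def barpts(yb,zb,xb=0):
    c=np.array([xb,yb,zb]);out=[]
    for sx in (-.003,.003):
        for sy in (-.022,.022):
            out.append(b2w(c+np.array([sx,0,0])+EY*sy))
    for sx in (-.003,.003): out.append(b2w(c+np.array([sx,0,0])+EY*.022-EN*.06))
    return np.array(out)
E
python3 - <<'E'
from blk import *
import pickle
s,t,o=pickle.load(open('w4.pkl','rb'))
for yb in (-.04,-.03,-.02,-.01,0):
    p=proj(s,barpts(yb,.115)); print(yb,[tuple(((q-[450,110])*2.9+[246,0]).round().astype(int)) for q in p])
crop('c7',t,200,220,330,320,6)
E
```

```text
-0.04 [(np.int64(842), np.int64(276)), (np.int64(774), np.int64(323)), (np.int64(844), np.int64(254)), (np.int64(776), np.int64(299)), (np.int64(515), np.int64(297)), (np.int64(515), np.int64(277))]
-0.03 [(np.int64(802), np.int64(282)), (np.int64(731), np.int64(330)), (np.int64(804), np.int64(260)), (np.int64(732), np.int64(306)), (np.int64(479), np.int64(302)), (np.int64(479), np.int64(282))]
-0.02 [(np.int64(762), np.int64(288)), (np.int64(688), np.int64(336)), (np.int64(764), np.int64(266)), (np.int64(689), np.int64(313)), (np.int64(444), np.int64(308)), (np.int64(443), np.int64(288))]
-0.01 [(np.int64(722), np.int64(294)), (np.int64(645), np.int64(342)), (np.int64(724), np.int64(272)), (np.int64(647), np.int64(319)), (np.int64(408), np.int64(314)), (np.int64(408), np.int64(294))]
0 [(np.int64(683), np.int64(300)), (np.int64(603), np.int64(349)), (np.int64(684), np.int64(278)), (np.int64(604), np.int64(326)), (np.int64(373), np.int64(319)), (np.int64(373), np.int64(299))]
```

View pics/c7.png

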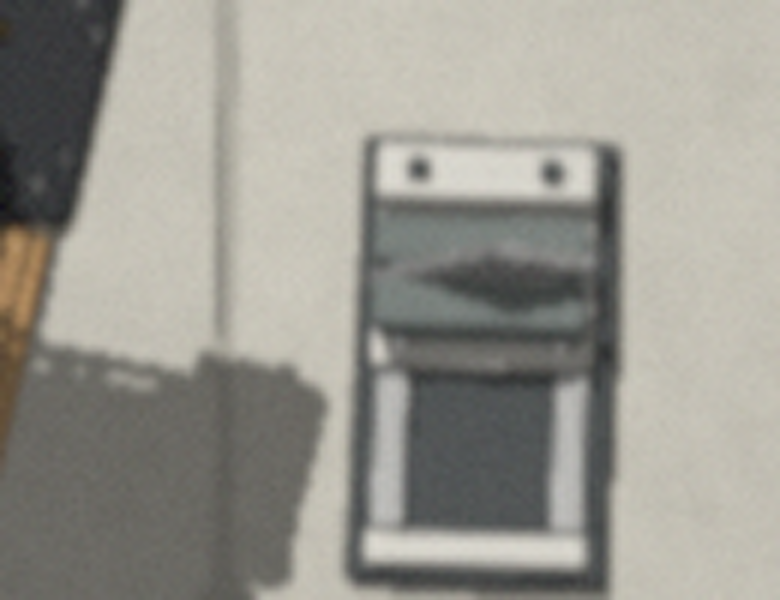

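```bash
python3 - <<'E'
from blk import *
import pickle
s,t,o=pickle.load(open('w4.pkl','rb'))
C=lambda p:(p[0]/2.9+275-.35,p[1]/2.9+95-.35)
for n,p,z in [('gripF',(119,212),.077),('gripR',(117,475),.077),('nose',(121,73),.021),('holdF',(121,104),.035),('holdR',(118,521),.035),('gL',(92,340),.077),('gR',(144,340),.077),
 ('restFL',(30,27),.024),('FR',(214,27),.024),('RL',(47,563),.024),('RR',(204,563),.024),('hL',(83,110),.035),('hR',(160,110),.035),('hRL',(83,520),.035),('hRR',(154,520),.035)]:
    print(n,onz(s,C(p),z).round(4))
R=Rm(o['orientation']); print(R)
E
```

```text
gripF [0.6332 0.2595 0.077 ]
gripR [0.5565 0.2768 0.077 ]
nose [0.6689 0.2518 0.021 ]
holdF [0.6601 0.2536 0.035 ]
holdR [0.5242 0.284  0.035 ]
gL [0.5989 0.275  0.077 ]
gR [0.5958 0.2602 0.077 ]
restFL [0.6881 0.2766 0.024 ]
FR [0.6762 0.2206 0.024 ]
RL [0.5089 0.3139 0.024 ]
RR [0.497  0.2582 0.024 ]
hL [0.6608 0.2654 0.035 ]
hR [0.6559 0.2422 0.035 ]
hRL [0.5271 0.2959 0.035 ]
hRR [0.522  0.2717 0.035 ]
[[-1.73266565e-03 -2.07405102e-01 -9.78253608e-01]
 [ 4.00325051e-04 -9.78255142e-01  2.07404718e-01]
 [-9.99998419e-01 -3.22563953e-05  1.77801854e-03]]
```

Nose points to +x and the grip centre is at about (0.595, 0.268), yaw about −12.5°. Descending to grasp.

>>> carry_out(series=[[[50,-4,-4,0.5,0,0],[100,-4,-4,0.5,0,0],[150,-4,-4,0.5,0,0],[175,-4,-4,0.5,0,0],[187,-4,-4,0.5,0,0],[187,-4,-4,0.5,0,0],[187,-4,-4,0.5,0,0]]])

```text
clock: 11.22
tool_pos: [0.5954, 0.2684, 0.0452]
orientation: [-100.4, 89.8, 67.2]
force: [0.9, 0.9, 0.2]
opening: 0.088
```

```bash
python3 - <<'E'
from h import *
import pickle
o=get_obs(); print(o['clock'],o['tool_pos'],Rm(o['orientation']).round(3),o['force'])
s=snapshot('wrist'); cv2.imwrite('pics/w5.png',s['color'][:,:,::-1]); pickle.dump((s,o),open('w5.pkl','wb'))
E
```

```text
11.225 [0.59540735 0.26839387 0.0452328 ] [[ 0.001 -0.214 -0.977]
 [ 0.003 -0.977  0.214]
 [-1.    -0.003 -0.001]] [0.93509653 0.87012958 0.19593788]
```

View pics/w5.png

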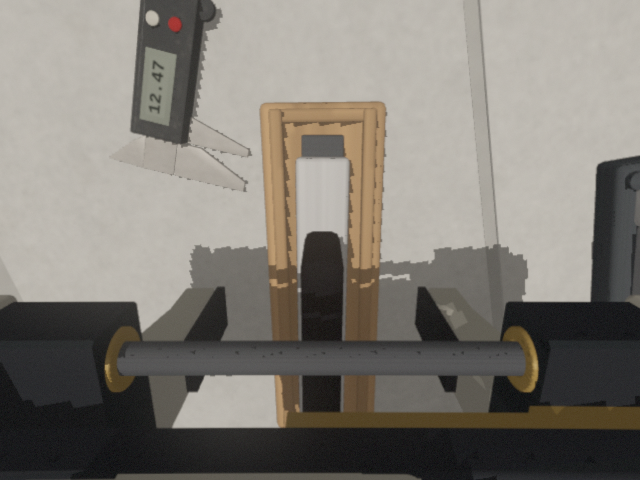

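>>> carry_out(hand=1, series=[[[2,0,0,0,0,0],[2,0,0,0,0,0],[2,0,0,0,0,0],[2,0,0,0,0,0],[2,0,0,0,0,0],[2,0,0,0,0,0],[2,0,0,0,0,0],[2,0,0,0,0,0],[2,0,0,0,0,0]]])

```text
clock: 12.4
tool_pos: [0.5946, 0.2679, 0.0417]
orientation: [-55.2, 89.9, 112.5]
force: [-0.1, 0.1, -0.5]
opening: 0.016
```

```bash
python3 - <<'E'
from h import *
import pickle
o=get_obs(); print(o['clock'],o['tool_pos'],Rm(o['orientation']).round(3),o['force'],o['opening'],o['joint_pos'])
pickle.dump(o,open('grasp.pkl','wb'))
E
```

```text
12.4 [0.59462642 0.26787182 0.04173378] [[-0.001 -0.214 -0.977]
 [ 0.002 -0.977  0.214]
 [-1.    -0.001  0.001]] [-0.05747767  0.06497479 -0.53972412] 0.01602881590424393 [ 41.29889631  27.73458634 -14.43132541  -0.12267139 -47.80323301
  36.44230665]
```

```bash
cat >> blk.py <<'E'
YB,ZB=-.026,.115
def Rfile():
    n=RB@EN; x=-n; z=-(RB@np.array([1.,0,0])); y=np.cross(z,x); return np.stack([x,y,z],1)
def tcp(sx,h,lat=0.): # sole centre at sx along stroke, h above end face, lat up slope
    return b2w(np.array([0,YB,ZB])+np.array([sx+.003,0,0])+EN*(h+.0257)+EY*lat)
def mv(P,R,o=None,q=None):
    o=o or get_obs(); R0=Rm(o['orientation']) if q is None else q
    d=R0.T@(np.array(P)-o['tool_pos'])*1000
    r=Ro.from_matrix(R0.T@R).as_rotvec(degrees=True)
    return d.round(1),r.round(2)
def blkpos(o): # sole in block stroke coordinates: along, lat, height
    e=RB.T@(o['tool_pos']-B0)-np.array([0,YB,ZB]); R=Rm(o['orientation'])
    return (np.array([e[0]-.003,e@EY,e@EN-.0257])*1000).round(1), (Ro.from_matrix(R@Rfile().T).as_rotvec(degrees=True)).round(2), ((RB.T@o['force'])@np.stack([[1,0,0],EY,EN],1)).round(1)
E
python3 - <<'E'
from blk import *
print(Rfile().round(3)); print(tcp(-.042,.05)); print(mv(tcp(-.042,.05),Rfile()))
E
```

```text
[[ 0.026 -0.037 -0.999]
 [ 0.573 -0.818  0.045]
 [-0.819 -0.574 -0.   ]]
[0.51809106 0.00212088 0.17700981]
(array([-135.6,  275.8,   18.1]), array([ -9.45,  -2.93, -34.83]))
```

>>> carry_out(series=[[[-10,0,0,0,0,0],[-30,0,0,0,0,0],[-80,0,0,0,0,0],[-130,0,0,0,0,0],[-165,20,1,-1,0,-3],[-165,70,5,-3,-1,-10],[-165,120,9,-5,-1.5,-17],[-165,170,12,-7,-2,-24],[-165,220,15,-8.5,-2.7,-31],[-165,276,18,-9.4,-2.9,-34.8]]])

```text
clock: 13.65
tool_pos: [0.5178, -0.0001, 0.2077]
orientation: [-90.3, 54.8, 87.1]
force: [1.0, -0.7, -2.5]
opening: 0.0157
```

>>> carry_out(series=[[[0,0,0,0,0,0],[0,0,0,0,0,0],[0,0,0,0,0,0]]])

```text
clock: 14.02
tool_pos: [0.5182, 0.0032, 0.2069]
orientation: [-90.1, 55.0, 87.4]
force: [0.7, -0.2, -1.1]
opening: 0.0156
```

```bash
python3 - <<'E'
from blk import *
import pickle
o=get_obs(); print(o['clock'],blkpos(o),o['opening'],o['joint_pos'].round(1)); print(mv(tcp(-.042,.03),Rfile()))
s=snapshot('wrist'); cv2.imwrite('pics/w6.png',s['color'][:,:,::-1]); pickle.dump((s,o),open('w6.pkl','wb'))
s=snapshot('scene'); crop('s6',s,200,150,440,330,3.3)
E
```

```text
14.025 (array([-41.9,  18. ,  73.9]), array([-0.05, -0.04,  0.07]), array([ 0.7, -0.8, -0.8])) 0.015589656664469135 [ -6.4  12.9  -7.6 -36.2 -75.5 105.2]
(array([43.9, 17.9,  0.1]), array([ 0.08,  0.  , -0.05]))
```

View pics/w6.png

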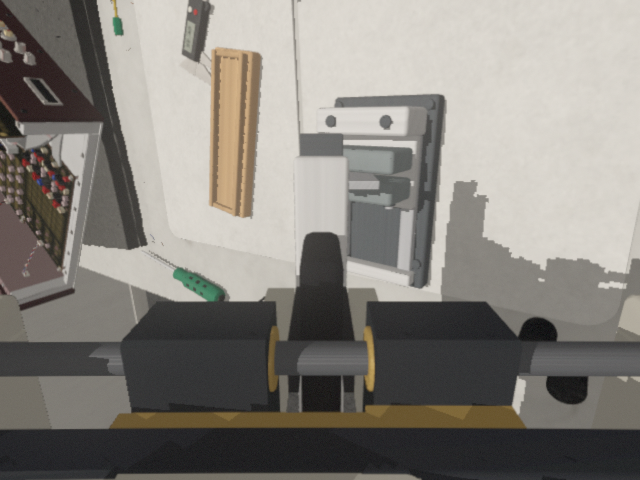

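View pics/s6.png

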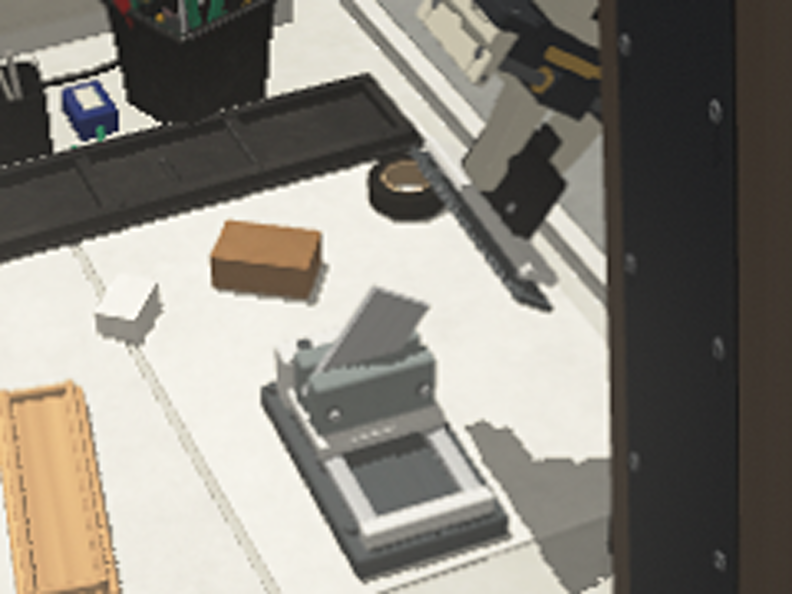

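```bash
python3 - <<'E'
from blk import *
import pickle
s=snapshot('scene'); w,o=pickle.load(open('w6.pkl','rb'))
p=proj(s,barpts(YB,ZB)); crop('s7',s,270,220,350,290,8,p)
q=proj(w,barpts(YB,ZB)); crop('w7',w,290,90,450,300,2.8,q)
a=cv2.imread('pics/s7.png');b=cv2.imread('pics/w7.png');b=cv2.resize(b,(int(b.shape[1]*560/b.shape[0])//1,560))[:, :160+0] if 0 else b[:560]
im=np.zeros((588,800,3),np.uint8);im[:min(560,a.shape[0]),:340]=a[:560,:340];im[:560,345:345+b.shape[1]]=b;cv2.imwrite('pics/sw7.png',im)
E
```

```text
(no output)
```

View pics/sw7.png

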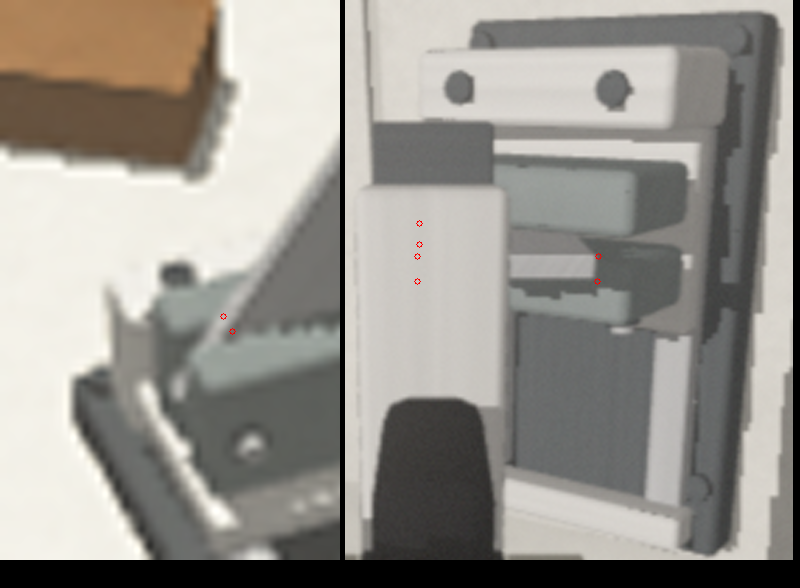

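>>> carry_out(series=[[[30,18,0,0,0,0],[50,18,0,0,0,0],[62,18,0,0,0,0],[68,18,0,0,0,0],[68,18,0,0,0,0],[68,18,0,0,0,0]]])

```text
clock: 14.92
tool_pos: [0.5197, 0.0258, 0.141]
orientation: [-90.1, 55.0, 87.2]
force: [-0.2, -0.1, -1.8]
opening: 0.0156
```

```bash
python3 - <<'E'
from blk import *
import pickle
o=get_obs(); print(o['clock'],blkpos(o),o['opening'])
w=snapshot('wrist'); crop('w8',w,270,60,470,260,2.9); s=snapshot('scene');crop('s8',s,270,170,390,290,4.9)
a=cv2.imread('pics/w8.png');b=cv2.imread('pics/s8.png');cv2.imwrite('pics/ws8.png',np.hstack([a[:580,:400],b[:580,:400]]))
E
```

```text
14.925 (array([-41.5,  -1.2,   6.9]), array([-0.05, -0.07, -0.05]), array([-0.2, -1.2, -1.4])) 0.015603457418644004
```

View pics/ws8.png

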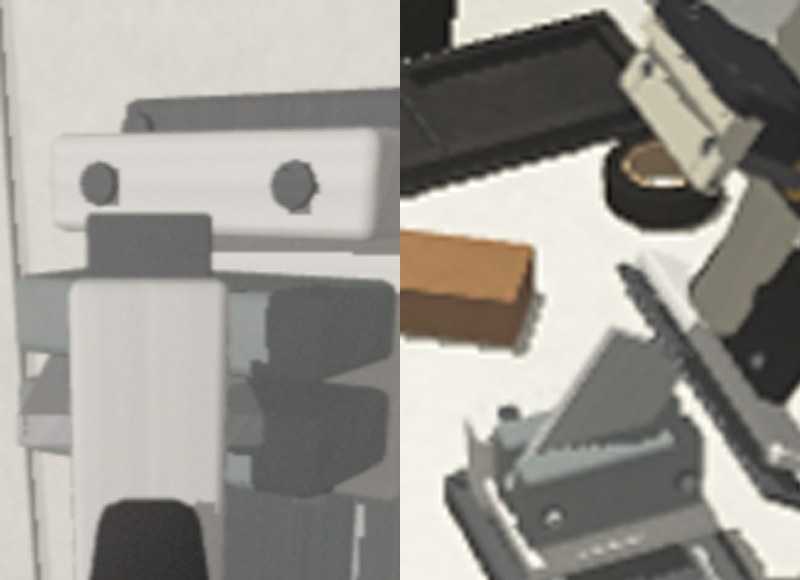

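>>> carry_out(series=[[[1.5,-1,0,0,0,0],[3,-1,0,0,0,0],[4,-1,0,0,0,0],[5,-1,0,0,0,0]]])

```text
clock: 15.52
tool_pos: [0.5194, 0.0297, 0.1368]
orientation: [-90.0, 55.0, 87.3]
force: [0.6, -1.0, -2.3]
opening: 0.016
```

```bash
python3 - <<'E'
from blk import *
o=get_obs(); print(o['clock'],blkpos(o),o['opening'])
E
```

```text
15.525 (array([-41.9,  -0.5,   1.2]), array([-0.03, -0.  , -0.06]), array([ 0.6, -2.1, -1.3])) 0.01596142258518827
```

>>> carry_out(series=[[[0.7,0,0,0,0,0],[1.4,0,0,0,0,0]]])

```text
clock: 15.78
tool_pos: [0.5195, 0.0305, 0.1357]
orientation: [-90.0, 55.0, 87.3]
force: [-0.4, 0.1, -0.9]
opening: 0.0159
```

```bash
python3 - <<'E'
from blk import *
o=get_obs(); print(o['clock'],blkpos(o),o['opening'])
E
```

```text
15.775 (array([-41.9,  -0.4,  -0.1]), array([-0.04, -0.01, -0.06]), array([-0.4, -0.4, -0.8])) 0.015901011146967986
```

>>> carry_out(series=[[[0.7,0,0,0,0,0],[1.4,0,0,0,0,0]]])

```text
clock: 16.02
tool_pos: [0.5195, 0.0311, 0.1348]
orientation: [-90.0, 55.0, 87.3]
force: [-1.7, -1.4, 2.3]
opening: 0.0159
```

```bash
python3 - <<'E'
from blk import *
o=get_obs(); print(o['clock'],blkpos(o),o['opening'],o['moment'])
w=snapshot('wrist'); crop('w9',w,270,60,470,260,2.9)
o=get_obs(); print(o['clock'],blkpos(o))
E
```

```text
16.025 (array([-41.9,  -0.4,  -1.2]), array([-0.05, -0.03, -0.04]), array([-1.7,  0.1,  2.8])) 0.01589894643011305 [-2.18146037  0.56779056  0.29820149]
16.075 (array([-41.9,  -0.4,  -1.3]), array([-0.05, -0.02, -0.05]), array([-1.5, -0.8,  1.3]))
```

View pics/w9.png

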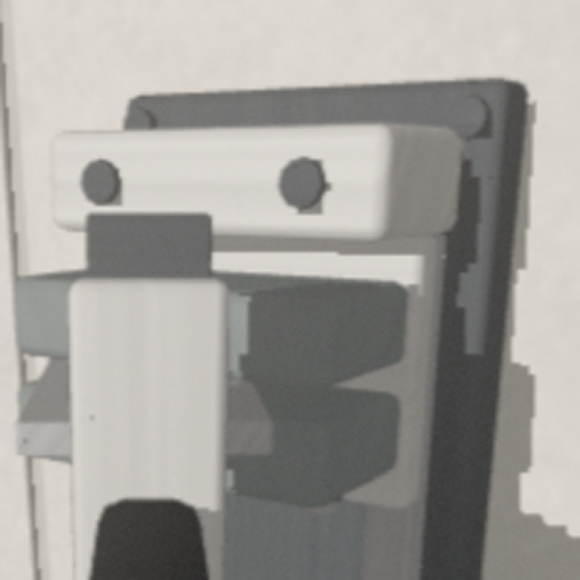

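>>> carry_out(series=[[[0.8,0,0,0,0,0],[1.6,0,0,0,0,0],[2.3,0,0,0,0,0],[2.3,0,0,0,0,0]]])

```text
clock: 16.58
tool_pos: [0.5196, 0.0325, 0.1328]
orientation: [-90.0, 55.0, 87.3]
force: [-2.8, -2.8, 3.4]
opening: 0.0159
```

```bash
python3 - <<'E'
from blk import *
o=get_obs(); print(o['clock'],blkpos(o),o['opening'],o['moment'])
o=get_obs(); w=snapshot('wrist'); crop('w10',w,270,60,470,260,2.9)
o=get_obs(); print(o['clock'],blkpos(o))
E
```

```text
16.575 (array([-41.9,  -0.5,  -3.7]), array([-0.04, -0.01, -0.06]), array([-2.7, -0.4,  4.5])) 0.015942736867830067 [-2.06458797  0.7878712   0.45300176]
16.625 (array([-41.9,  -0.5,  -3.7]), array([-0.04, -0.01, -0.05]), array([-2.5,  1.2,  5.6]))
```

View pics/w10.png

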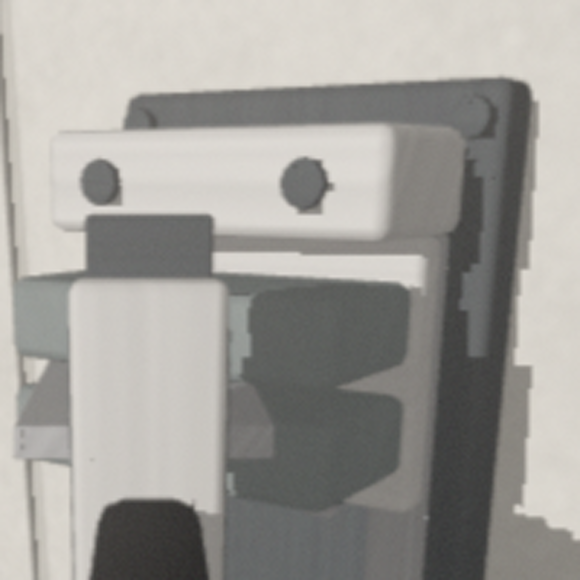

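>>> carry_out(series=[[[0,0,-3,0,0,0],[0,0,-9,0,0,0],[0,0,-16,0,0,0],[0,0,-23,0,0,0],[0,0,-30,0,0,0],[0,0,-36,0,0,0]]])

```text
clock: 17.38
tool_pos: [0.5551, 0.0307, 0.1325]
orientation: [-89.9, 55.0, 87.5]
force: [-3.0, -3.6, 4.3]
opening: 0.0157
```

```bash
python3 - <<'E'
from blk import *
o=get_obs(); print(o['clock'],blkpos(o),o['opening'],o['moment'])
E
```

```text
17.375 (array([-6.3, -0.8, -3.8]), array([-0.04,  0.07, -0.03]), array([-2.8, -0.6,  5.6])) 0.01571355656199121 [-2.34441821  1.45087449  0.84125426]
```

>>> carry_out(series=[[[-0.1,0,-5,0,0,0],[-0.3,0,-12,0,0,0],[-0.3,0,-19,0,0,0],[-0.3,0,-26,0,0,0],[-0.3,0,-33,0,0,0],[-0.3,0,-40,0,0,0],[-0.3,0,-46,0,0,0],[-0.3,0,-50,0,0,0]]])

```text
clock: 18.38
tool_pos: [0.6052, 0.0283, 0.1327]
orientation: [-89.9, 55.0, 87.5]
force: [-3.9, -3.9, 3.6]
opening: 0.0164
```

```bash
python3 - <<'E'
from blk import *
o=get_obs(); print(o['clock'],blkpos(o),o['opening'],o['moment'])
w=snapshot('wrist'); cv2.imwrite('pics/w11.png',w['color'][:,:,::-1])
s=snapshot('scene');crop('s11',s,240,150,400,290,4.9)
E
```

```text
18.375 (array([43.8, -0.8, -3.6]), array([-0.04,  0.06, -0.03]), array([-3.7, -1.3,  5.3])) 0.016407684151097793 [-2.30894548  1.55654407  0.93874917]
```

View pics/w11.png

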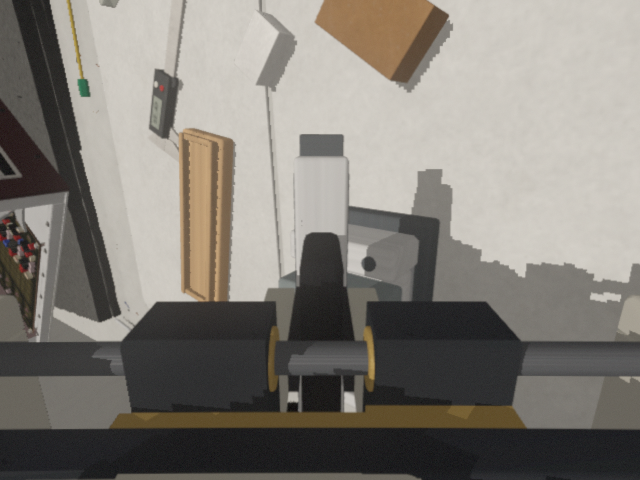

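View pics/s11.png

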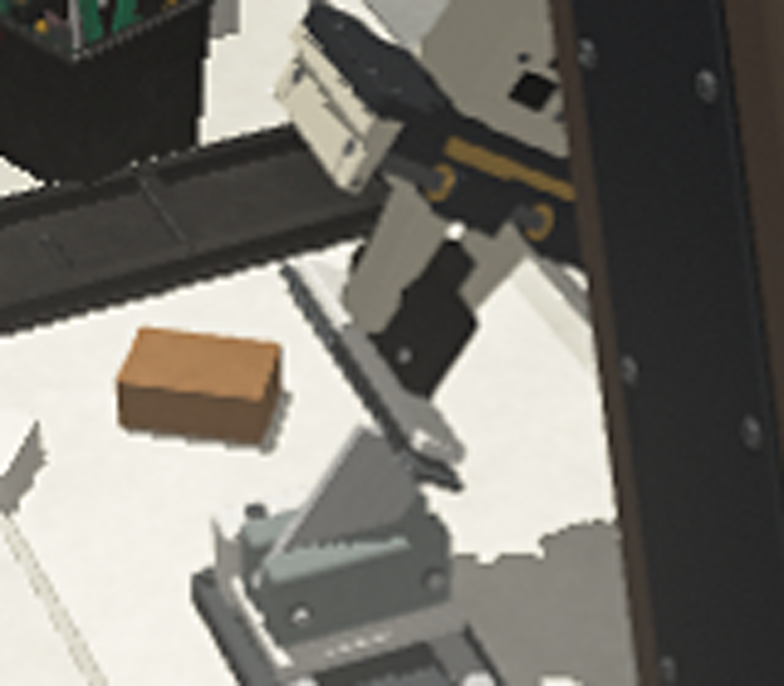

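>>> carry_out(series=[[[-4,0,-0.5,0,0,0],[-20,0,-0.5,0,0,0],[-30,0,0,0,0,0],[-30,0,45,0,0,0],[-30,0,86,0,0,0],[-30,0,86,0,0,0],[-15,0,86,0,0,0],[-6,0,86,0,0,0],[-5,0,86,0,0,0],[-5,0,86,0,0,0]]])

```text
clock: 19.73
tool_pos: [0.5197, 0.0297, 0.1366]
orientation: [-89.9, 55.0, 87.4]
force: [-0.8, -0.3, -1.8]
opening: 0.0163
```

```bash
python3 - <<'E'
from blk import *
o=get_obs(); print(o['clock'],blkpos(o),o['opening'],o['moment'])
w=snapshot('wrist'); crop('w12',w,270,60,470,260,2.9)
E
```

```text
19.725 (array([-41.7,  -0.6,   1. ]), array([-0.04,  0.04, -0.03]), array([-0.8, -1.3, -1.3])) 0.016253833075770628 [-2.39037491  0.20245528  0.0175231 ]
```

View pics/w12.png

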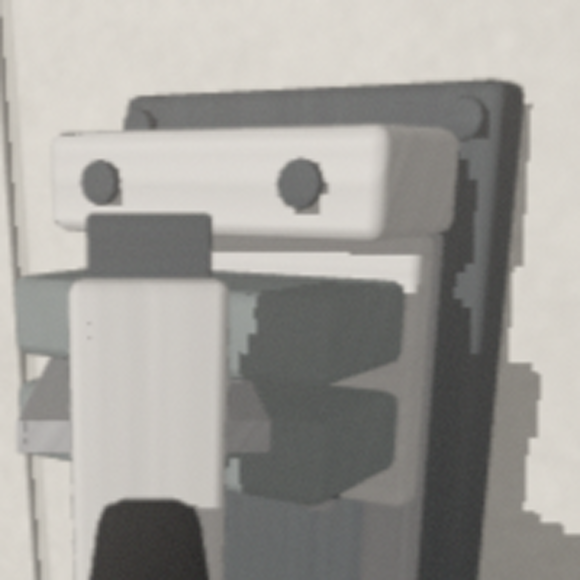

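Clear of the bar, and the sled still looks home. Second stroke: press, then go forward.

>>> carry_out(series=[[[1.5,0,0,0,0,0],[2.8,0,0,0,0,0],[3.8,0,0,0,0,0],[4.6,0,0,0,0,0],[4.6,0,0,0,0,0]]])

```text
clock: 20.4
tool_pos: [0.5197, 0.032, 0.1335]
orientation: [-90.1, 55.0, 87.3]
force: [-1.9, -2.2, 3.7]
opening: 0.016
```

```bash
python3 - <<'E'
from blk import *
o=get_obs(); print(o['clock'],blkpos(o),o['opening'],o['moment'])
E
```

```text
20.4 (array([-41.7,  -0.4,  -2.8]), array([-0.05, -0.04, -0.06]), array([-1.8,  0.2,  4.3])) 0.01602146900469469 [-2.18461602  0.36817786  0.14047528]
```

>>> carry_out(series=[[[0.5,0,-3,0,0,0],[0.5,0,-9,0,0,0],[0.5,0,-16,0,0,0],[0.5,0,-23,0,0,0],[0.5,0,-30,0,0,0],[0.5,0,-36,0,0,0]]])

```text
clock: 21.15
tool_pos: [0.5551, 0.0306, 0.1326]
orientation: [-89.9, 55.0, 87.5]
force: [-4.4, -3.9, 3.9]
opening: 0.016
```

```bash
python3 - <<'E'
from blk import *
o=get_obs(); print(o['clock'],blkpos(o),o['opening'],o['moment'])
E
```

```text
21.15 (array([-6.3, -0.8, -3.7]), array([-0.04,  0.08, -0.02]), array([-4.2, -1.2,  5.6])) 0.016036192520049054 [-2.28207432  1.38615433  0.82468245]
```

>>> carry_out(series=[[[-0.1,0,-5,0,0,0],[-0.3,0,-12,0,0,0],[-0.3,0,-19,0,0,0],[-0.3,0,-26,0,0,0],[-0.3,0,-33,0,0,0],[-0.3,0,-40,0,0,0],[-0.3,0,-46,0,0,0],[-0.3,0,-50,0,0,0]]])

```text
clock: 22.15
tool_pos: [0.6058, 0.0283, 0.133]
orientation: [-90.0, 55.0, 87.4]
force: [-4.0, -3.4, 3.4]
opening: 0.0156
```

```bash
python3 - <<'E'
from blk import *
o=get_obs(); print(o['clock'],blkpos(o),o['opening'],o['moment'])
E
```

```text
22.15 (array([44.4, -0.5, -3.3]), array([-0.03,  0.  , -0.05]), array([-3.8, -1. ,  4.8])) 0.015608431137966642 [-2.38472766  1.54690924  0.90740285]
```

>>> carry_out(series=[[[-4,0,-0.5,0,0,0],[-20,0,-0.5,0,0,0],[-60,0,0,0,0,0],[-80,0,0,0,0,0],[-80,0,0,0,0,0]]])

```text
clock: 22.78
tool_pos: [0.6043, -0.0182, 0.2003]
orientation: [-90.4, 55.0, 87.0]
force: [-0.7, 1.2, -2.8]
opening: 0.0157
```

```bash
python3 - <<'E'
from blk import *
import pickle
o=get_obs(); g=pickle.load(open('grasp.pkl','rb')); Rg=Rm(g['orientation'])
print(o['clock'],o['tool_pos'],o['joint_pos'].round(1)); print(mv([.5946,.2679,.19],Rg))
w=snapshot('wrist'); crop('w13',w,260,60,480,290,2.6)
E
```

```text
22.775 [ 0.60427063 -0.01824937  0.20025507] [ -7.5  20.7   2.5 -35.8 -77.6 104.5]
(array([ 171.9, -228. ,   23.4]), array([ 9.37,  2.68, 34.81]))
```

View pics/w13.png

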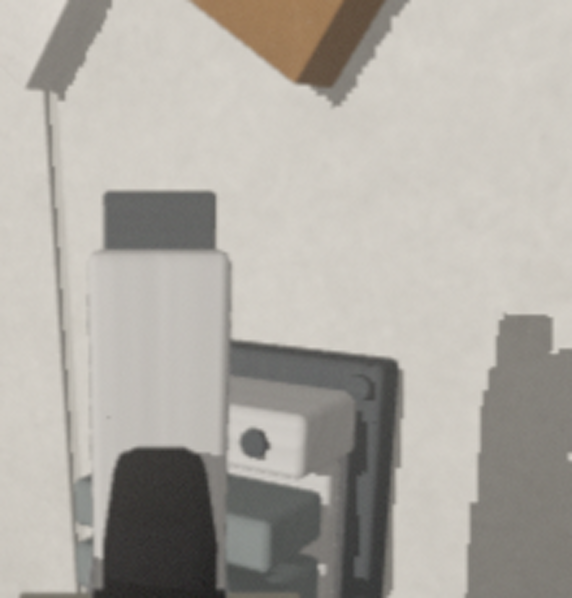

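>>> carry_out(series=[[[20,-30,3,1,0.3,4],[43,-60,6,2,0.7,9],[70,-97,10,4,1.2,15],[98,-130,13,5.5,1.6,21],[125,-166,17,7,2,27],[150,-200,20,8.5,2.5,32],[172,-228,23.4,9.4,2.7,34.8],[172,-228,23.4,9.4,2.7,34.8],[172,-228,23.4,9.4,2.7,34.8]]])

```text
clock: 23.95
tool_pos: [0.592, 0.2691, 0.1867]
orientation: [1.5, 89.6, 169.3]
force: [-0.3, -0.3, -1.3]
opening: 0.0159
```

```bash
python3 - <<'E'
from blk import *
import pickle
o=get_obs(); g=pickle.load(open('grasp.pkl','rb')); Rg=Rm(g['orientation'])
print(o['clock'],o['tool_pos'],o['joint_pos'].round(1)); print(mv(g['tool_pos'],Rg))
w=snapshot('wrist'); cv2.imwrite('pics/w14.png',w['color'][:,:,::-1])
E
```

```text
23.95 [0.59200902 0.26912837 0.18671108] [ 41.4  19.9  -5.4  -0.3 -64.9  36.5]
(array([145. ,   0.6,  -3.8]), array([ 0.13,  0.32, -0.09]))
```

View pics/w14.png

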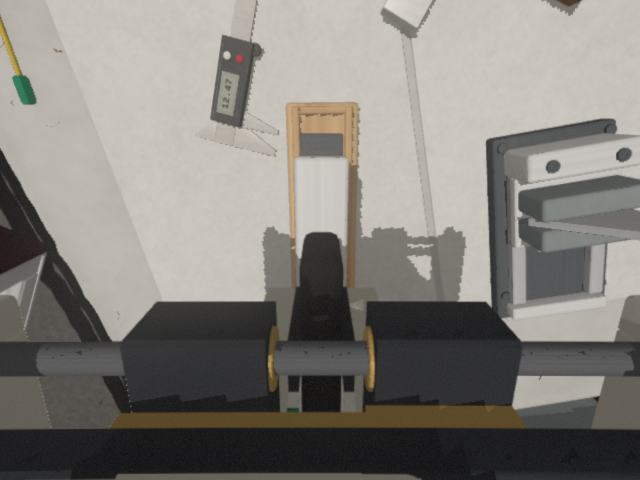

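>>> carry_out(series=[[[40,0.5,-3,0,0.3,0],[90,0.5,-3.5,0,0.3,0],[125,0.5,-3.8,0,0.3,0],[138,0.5,-3.8,0,0.3,0],[138,0.5,-3.8,0,0.3,0],[138,0.5,-3.8,0,0.3,0]]])

```text
clock: 24.75
tool_pos: [0.5974, 0.2681, 0.0522]
orientation: [-132.7, 89.7, 35.0]
force: [-0.0, 0.5, -1.6]
opening: 0.0158
```

```bash
python3 - <<'E'
from blk import *
import pickle
o=get_obs(); g=pickle.load(open('grasp.pkl','rb')); Rg=Rm(g['orientation'])
print(o['clock'],o['tool_pos'],o['force']); print(mv(g['tool_pos'],Rg))
w=snapshot('wrist'); crop('w15',w,220,80,420,310,2.6)
E
```

```text
24.75 [0.59742957 0.2681314  0.05224991] [-3.33147955e-04  5.07777257e-01 -1.62142176e+00]
(array([10.5,  0.9,  2.7]), array([ 0.05, -0.23,  0.11]))
```

View pics/w15.png

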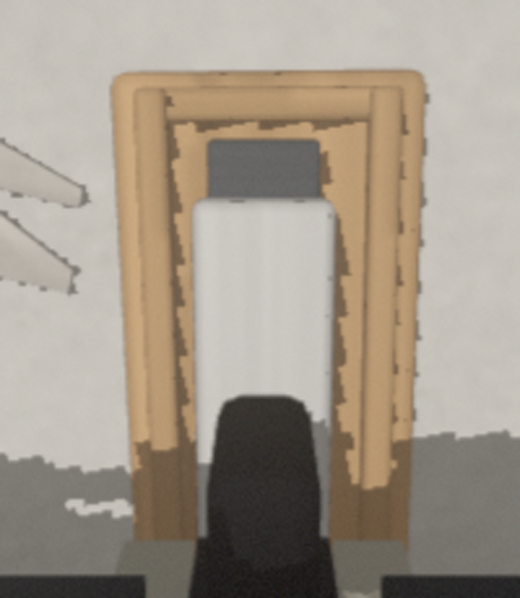

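>>> carry_out(series=[[[3,0.8,2.5,0,-0.2,0],[6,0.8,2.5,0,-0.2,0],[8,0.8,2.5,0,-0.2,0],[9.5,0.8,2.5,0,-0.2,0],[10.2,0.8,2.5,0,-0.2,0],[10.2,0.8,2.5,0,-0.2,0]]])

```text
clock: 25.55
tool_pos: [0.5937, 0.2675, 0.0404]
orientation: [-25.8, 89.8, 141.9]
force: [-1.6, -1.0, 3.8]
opening: 0.0158
```

```bash
python3 - <<'E'
from blk import *
import pickle
o=get_obs(); g=pickle.load(open('grasp.pkl','rb')); Rg=Rm(g['orientation'])
print(o['clock'],o['tool_pos'],o['force']); print(mv(g['tool_pos'],Rg))
E
```

```text
25.55 [0.59366498 0.26750911 0.04040658] [-1.58694541 -0.95086119  3.78547237]
(array([-1.3, -0.6, -0.9]), array([ 0.06,  0.08, -0.01]))
```

>>> carry_out(series=[[[-1.3,0,0,0,0,0],[-1.3,0,0,0,0,0]]])

```text
clock: 25.8
tool_pos: [0.5938, 0.2675, 0.0416]
orientation: [-33.6, 89.9, 134.2]
force: [-0.8, 0.9, 1.3]
opening: 0.0155
```

>>> carry_out(hand=-1, series=[[[0,0,0,0,0,0],[0,0,0,0,0,0],[0,0,0,0,0,0],[0,0,0,0,0,0],[0,0,0,0,0,0],[0,0,0,0,0,0],[0,0,0,0,0,0]]])

```text
clock: 26.68
tool_pos: [0.5937, 0.2674, 0.0415]
orientation: [-25.3, 89.8, 142.4]
force: [-0.3, 0.1, -0.8]
opening: 0.0805
```

>>> carry_out(series=[[[-10,0,0,0,0,0],[-40,0,0,0,0,0],[-90,0,0,0,0,0],[-140,0,0,0,0,0],[-180,0,0,0,0,0],[-180,0,0,0,0,0]]])

```text
clock: 27.42
tool_pos: [0.5958, 0.2681, 0.2267]
orientation: [-114.6, 89.6, 53.1]
force: [-1.2, -0.6, -0.2]
opening: 0.0874
```

```bash
python3 - <<'E'
from blk import *
o=get_obs(); print(o['clock'],o['tool_pos'],o['opening'])
w=snapshot('wrist'); cv2.imwrite('pics/w16.png',w['color'][:,:,::-1])
t=snapshot('top'); crop('t16',t,120,130,330,340,2.8)
E
```

```text
27.425 [0.59581166 0.26810954 0.22674035] 0.08736870383398583
```

View pics/w16.png

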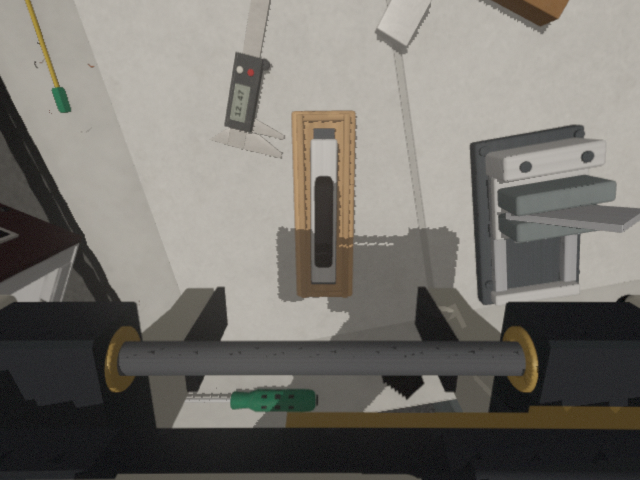

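View pics/t16.png

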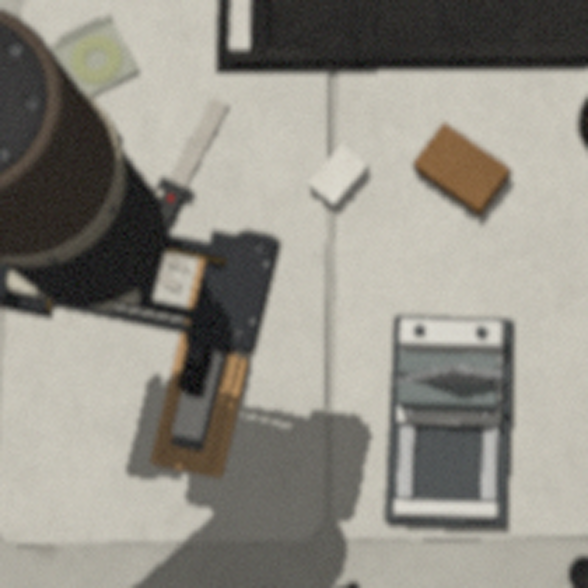

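```bash
python3 - <<'E'
from blk import *
import pickle
w=snapshot('wrist'); t=snapshot('top')
P=[b2w(q) for q in [(-.021,.04,.076),(-.021,-.04,.076),(-.021,-.04,.038),(.03,.042,.059),(.03,-.042,.059),(-.03,.04,.038),(-.03,-.04,.038)]]
crop('w17',w,460,110,640,310,2.9,proj(w,P)); crop('t17',t,250,235,310,325,6.4,proj(t,P))
a=cv2.imread('pics/w17.png');b=cv2.imread('pics/t17.png');h=min(len(a),len(b));print(a.shape,b.shape)
cv2.imwrite('pics/wt17.png',np.hstack([a[:h,:420],b[:h,:380]]))
E
```

```text
(580, 522, 3) (576, 384, 3)
```

View pics/wt17.png

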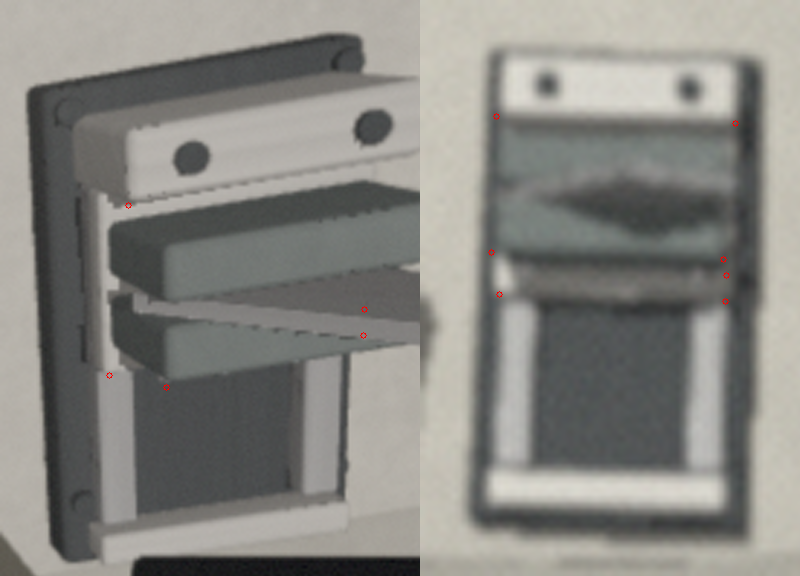

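```bash
python3 - <<'E'
from plant import *
print(close_job())
E
```

```text
the job is handed in; nothing more can be done
None
```

The job is done and handed in at about 27.5 s of the 62 s. There is no verdict yet, since `close_job()` doesn't report one.

- **Sled:** I pushed it home with closed fingers until it met firm resistance of about 12 N at the expected position. My first push pose, tilted 28°, ran into the J3 range limit without touching anything. I used a 14° tilt instead.
- **Strokes:** I made two forward strokes of about 86 mm, flat on the slope with the nose leading. Each ran from about 42 mm ahead of the file's centre to about 44 mm behind it, with about 6–7 N of pressure. From the spring figures that is about 3 mm of travel, possibly close to 4 mm when the force peaked. The force readings are noisy by about 1 N, and I could not read the travel directly. I lifted the file 30 mm clear for the return.
- **File:** It is back in its rest with the nose to +x. It sits as it did before, to within about a pixel in the wrist view.
- **Last checks:** In the top and wrist pictures the sled's rear face and foot sit at the home position within about 2–3 mm, the calibration error. The caliper, spacer block and cork block looked in place in the final views. I did not check the capacitor can or the orange look-alike separately; the arm made no contact near them. The gripper was open and clear of everything.

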